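# Hold the leak-test chamber open with its lid lever

## Task

Push the sliding safety stop sideways by its upright tab, all the way to its end, so that it no longer stands under the lever of the leak-test chamber. Then press the long end of the lever down onto its rubber bumper, so that the short end raises the heavy steel flap, and finish while still holding the lever down there with the fingers. Only push and press: do not lift the lever out of its cradle, do not touch the flap itself, and leave everything else on the desk where it stands.

Things in the scene. Friction and masses are not known exactly. Their poses are not given: they have to be found in the camera images.
- tester: white test chamber with a lever stand, fixed. Origin on the desk under the lever's pivot (120 mm up). z up, x along the axle. The lever's long arm points to -y; the chamber (180 x 160 mm, 107 mm tall) lies to +y from y = +95 mm. Cradle cheeks: 138 mm tall, x within 31 mm. Rubber bumper under the long arm at y = -130 mm, 26 mm diameter, top 76 mm up
- lever: loose steel bar, 24 x 8 mm, its 12 mm axle lying in the cradle's open slots. Origin at the pivot, axes as the chamber's; z vertical at the start (long end 0.30 rad above level), turned 0.6 rad about x when on the bumper. Short end 85 mm to +y, under the flap's lip; long end 180 to 200 mm to -y. The flap keeps the long end up; pressing takes 3 to 8 N at the pad, more on the bumper
- lever_pad (a point): middle of the top of the black pad (42 x 40 mm, 10 mm thick) at the long end of the lever, 180 mm from the pivot. It starts 185 mm above the desk and is about 78 mm above it when the lever lies on its bumper; it travels in a vertical plane and ends about 7 mm farther from the pivot than it began
- lever_pivot (a point): middle of the lever's axle, 120 mm above the desk while it lies in the cradle
- flap (a joint): angle of the heavy steel flap (176 x 190 x 11 mm, about 2.6 kg) that closes the chamber: 0 shut, rad, grows as it rises; about 0.25 with the lever on its bumper. It falls shut when the lever is let go
- flap_lip (a point): middle of the lower edge of the flap's free side, over the lever's short end, 108 mm above the desk when shut
- stop (a joint): travel of the aluminium sliding safety stop along the chamber's +x, m: near 0 its column (30 x 26 mm, 133 mm tall, at y = -75 mm) stands under the lever and blocks it; 0.045 is its end, clear of the lever. Starts between 0 and 0.010; stays where it is left; takes about 2 N to move
- stop_tab (a point): point 55 mm above the desk on the middle of the outer (-x) face of the stop's upright tab (44 mm wide in y, 8 mm thick, from 10 to 82 mm above the desk). The tab stands 111 mm to the -x side of the column, on the robot's side of the lever, and is joined to it by a low bar under the lever. Push this face along the chamber's +x
- mouthpiece: white plastic tube standing on end, 30 mm diameter, 60 mm tall; bystander; origin at the middle of its underside
- canister: grey plastic filter canister, 72 mm diameter, 45 mm tall; bystander; origin at the middle of its underside
- jar: white jar with black cap, 50 mm diameter, 60 mm tall; bystander; origin at the middle of its underside
- syringe: grey block 90 x 60 x 40 mm with an upright clear syringe, 196 mm tall in all; bystander; origin at the middle of its underside
- mug: white mug, 80 mm diameter, 90 mm tall, handle towards its +y; bystander; origin at the middle of its underside
- flowhead: black flow sensor 120 x 35 x 28 mm lying flat; bystander; origin at the middle of its underside

How it is judged (in metres and radians):
On the way, in this order (a step that is already met when the one before it is completed fails the run):
1. the safety stop is pushed to its end, clear of the lever, while the flap is still shut (value of joint stop above 0.038 m and value of joint flap below 0.08 rad), for 0.1 s.
2. the lever is pressed down by the fingers and the flap is up (value of joint flap above 0.2 rad and contact force between the fingers and lever above 1 N), for 0.3 s.
At the end, for the whole second after the job is handed in: The fingers press the lever with over 1 N and hold it still, turned over 0.48 rad from its start (0.6 is on the bumper); flap 0.20 to 0.32 rad open; safety stop out by over 38 mm; axle in its cradle; every bystander within 30 mm of where it stood (all of step 2 and value of joint flap below 0.32 rad and value of joint stop above 0.038 m and angle between lever's own z axis and vertical above 0.48 rad and distance between lever_pivot and tester below 0.13 m and linear speed of lever below 0.03 m/s and distance of each of mouthpiece, canister, jar, syringe, mug, flowhead from where it was at the start of the episode below 0.03 m); the arm keeps its last pose, push and grip.
It fails at once if the lever is lifted out of its cradle (distance of lever_pivot from where it was at the start of the episode above 0.012 m).
It fails at once if the robot touches the flap itself (contact force between any of the fingers, the arm and flap above 1 N).
It fails at once if a bystander is moved by more than 30 mm or lifted (distance of any of mouthpiece, canister, jar, syringe, mug, flowhead from where it was at the start of the episode above 0.03 m).
It also fails if it takes over 38 s, if anything falls off the work surface, if the arm or the gripper's body presses on something with over 40 N, if the wrist force passes 120 N, or if a joint passes its speed limit or range.

## Robot

A 6-joint arm with a two-finger parallel gripper is mounted at the origin on the work surface. World frame = base frame: x ahead of the robot, y to its left, z up, the work surface at z = 0. Lengths are in m, angles in degrees, forces in N, time in s.
With the tool pointing down it reaches from about 0.35 to 0.85 m from the base axis. Payload 8.1 kg.
Tool frame: the origin (TCP) lies midway between the tips of the shut fingers; the grasp point (between the pads) lies 19 mm behind it (ctrl.grasp_offset is the distance from the TCP to the grasp point, in m); z points along the fingers, y is the line along which they close (so a half turn about z gives the same grasp; the last joint's range is limited). The gripper opens to 93 mm and grips with 3 to 60 N. Pads are 15 mm wide; open, the fingers measure 128 mm over their backs; the gripper's body (75 mm by 188 mm) begins 65 mm behind the grasp point.
Start: joints at [65.925, 7.471, 85.268, -0, 87.261, -4.893], TCP at [0.197, 0.567, 0.219] pointing down, gripper open.
Joint ranges: [-169.43, 169.43], [-51.17, 129.36], [1.28, 143.12], [-76.62, 256.62], [0, 156.53], [-152.29, 152.29]. Speed limits (degrees/s): [136.94, 136.94, 159.86, 180, 180, 180].

## Interface

Orientations are given as [roll, pitch, yaw] about the fixed x, y, z axes, in that order (R = Rz(yaw) Ry(pitch) Rx(roll)).
In Python, from station import readout, imaging, job_done, ctrl gives the robot as it stands.
- The arm moves only by the tool arm_command, never from a script. Its argument "motion" is one flat list of numbers, 6 for each row, row after row: the shift along the tool's x, y, z in cm, then the turn, a rotation vector about the tool's x, y, z in rad. In form: [dx, dy, dz, rx, ry, rz, dx, dy, dz, rx, ry, rz, ...]. A call has 1 to 5 rows; each row is the pose to reach, as a shift and turn from the pose commanded when the call began, along the tool's axes at that moment; what a row does not reach only later rows make up. A row lasts 1/8 s, in which the tool goes at most 62.5 mm and 10.7 degrees, less where a joint would pass 70% of its speed; a pose out of reach is approached as far as the arm can. A call with a gripper value outside its range is refused whole. "hand" is the closure in counts, from 0 (fully open) to 255 (shut), set as the call begins (left out, the last holds). The fingers move at their own pace and stop on an object; "grip_force" is the grip in N (left out, the last holds). Time passes only in rows, so rows that repeat a pose let the fingers close. It gives the time, the measured TCP pose, the force, the opening and the grip force at its end, in the units of the state.
- readout.sense(): the state, without advancing time (a new reading comes with each control period).
- imaging.camera(name): name is "scene" or "top" or "wrist"; returns the picture (420x560x3 uint8, blue, green, red); there is no depth.
- imaging.camera_params(name): a dict with "mtx" (3x3 intrinsics, pixels), "distortion" ([k1, k2, p1, p2, k3] as OpenCV has them; the pictures are not rectified), "pose" (4x4, takes a point from camera to world coordinates); the wrist camera has in their place "tool_from_camera" (4x4, takes a point from camera to tool coordinates, whose origin is the TCP and whose axes are the flange's). Camera axes: x right, y up, looking along -z (the intrinsics and any distortion apply to the point x, -y, -z); pixel columns grow to the right and rows downward; lengths in m; the calibration is good to about 2 mm. A picture is of the moment at which its call begins: read the wrist's pose just before it. camera_params takes no time and is no camera call.
- job_done(): hands the job in; it is judged then, once.
The state is a dict: "time": time; "joint_pos": joint angles; "qd": joint speeds; "joint_efforts": joint torques, N m; "ee_pos": TCP position; "ee_rot": TCP orientation; "force": force on the tool from outside, world axes, zero at the start; "wrist_torque": the same for the moment, N m; "grip_width": finger opening in m; "finger_force": force on a finger pad.
Only numpy, scipy, OpenCV 4.12 (cv2) and the standard library are available. Lean on these libraries where they do the work, as an engineer would, in place of code of your own. Each camera call takes 0.05 s, during which the arm holds its last target. There are 200 camera calls.

## Working session

There is one attempt and no reset: what is moved stays moved. The work goes in short steps, Python scripts to look and compute and a tool call to move; the robot and the scene stay as the last step left them, time stands still between calls to the robot, and variables do not carry over. Pictures are saved under pics/ and viewed, at most 10 in all, crops included, and the job is handed in when it is done.

Besides the shell and the picture viewer there is one more tool, called after "Request:" by a JSON object that holds its "fn" and its "kwargs", one argument or row to a line. arm_command: Moves the arm, as the interface text tells. Its arguments: {"type":"object","properties":{"motion":{"type":"array","items":{"type":"number"}},"hand":{"type":"number"},"grip_force":{"type":"number"}},"required":["motion"]}

```bash
mkdir -p pics; python3 - <<'E'
from station import readout, imaging
import cv2
s=readout.sense(); print({k:s[k] for k in('time','ee_pos','ee_rot','force','grip_width')})
for n in('scene','top'):
    cv2.imwrite(f'pics/{n}0.png',imaging.camera(n)); p=imaging.camera_params(n); print(n,p['mtx'],p['distortion'],p['pose'])
E
```

```text
{'time': 0.0, 'ee_pos': array([0.19687478, 0.56615178, 0.21758156]), 'ee_rot': array([-1.79893122e+02, -7.57617334e-03,  1.60822120e+02]), 'force': array([-1.12998314, -0.10506351,  0.58623837]), 'grip_width': 0.09323278562260527}
scene [[383.43674752   0.         279.1266675 ]
 [  0.         383.43674752 206.28557654]
 [  0.           0.           1.        ]] [-0.06023626  0.          0.          0.          0.        ] [[ 0.39286667 -0.7838773   0.48082445  1.10823038]
 [ 0.91954937  0.32963498 -0.21393862 -0.19087179]
 [ 0.00920507  0.52619117  0.85031648  0.96525574]
 [ 0.          0.          0.          1.        ]]
top [[506.45109093   0.         280.59370711]
 [  0.         506.45109093 204.97366718]
 [  0.           0.           1.        ]] [0.01777204 0.         0.         0.         0.        ] [[ 1.43392933e-03  9.82473844e-01 -1.86394982e-01  4.56299508e-01]
 [-9.99976123e-01  1.48726045e-04 -6.90885360e-03  2.59909374e-02]
 [-6.76004616e-03  1.86400439e-01  9.82450598e-01  1.14879871e+00]
 [ 0.00000000e+00  0.00000000e+00  0.00000000e+00  1.00000000e+00]]
```

View pics/scene0.png

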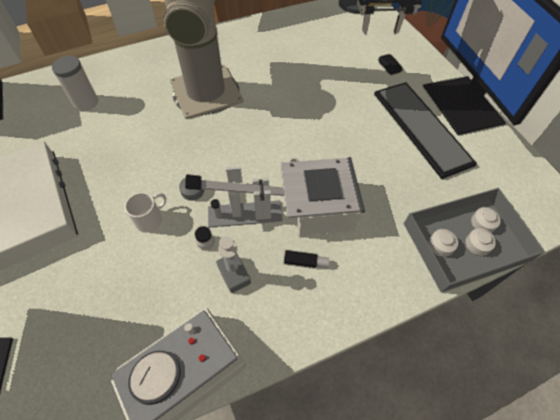

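View pics/top0.png

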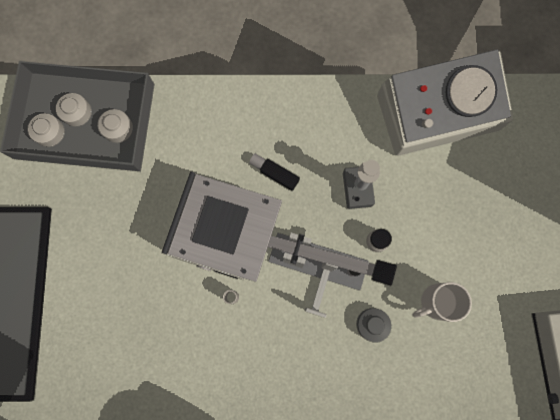

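The scene view shows the lever pad at (193,182) and the chamber at (320,185). The top view shows the pad at (384,272), the stop tab near (314,311), the canister at (374,324) and the mouthpiece at (230,296). I'll take enlarged crops next.

```bash
python3 - <<'E'
import cv2
a=cv2.imread('pics/top0.png')[215:345,255:425]; cv2.imwrite('pics/t1.png',cv2.resize(a,None,fx=4.5,fy=4.5,interpolation=cv2.INTER_CUBIC))
a=cv2.imread('pics/scene0.png')[150:250,170:310]; cv2.imwrite('pics/s1.png',cv2.resize(a,None,fx=5.5,fy=5.5,interpolation=cv2.INTER_CUBIC))
E
```

```text
(no output)
```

View pics/t1.png

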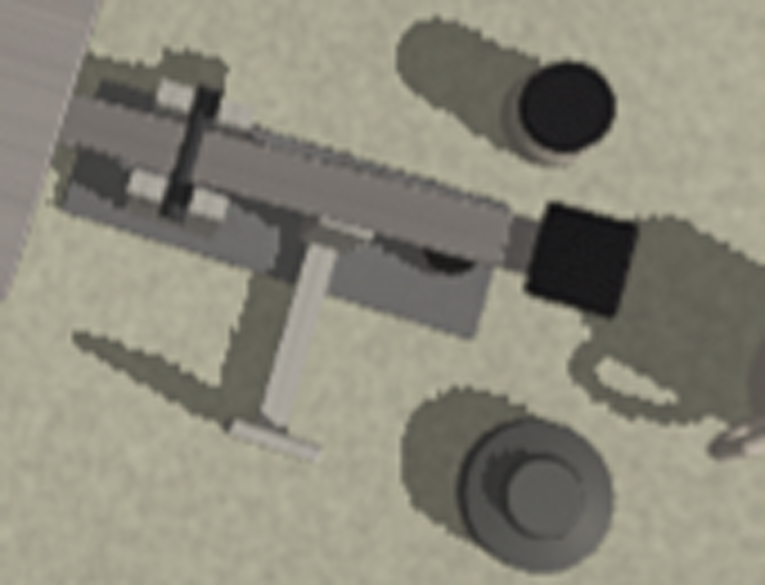

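View pics/s1.png

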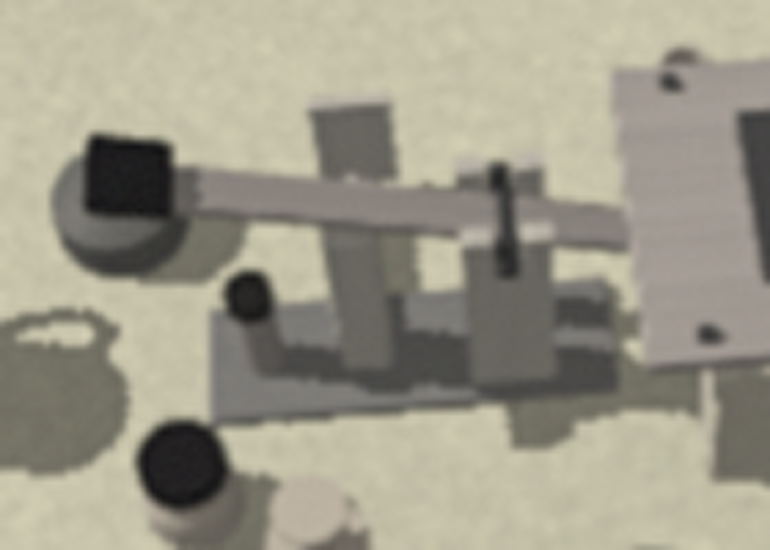

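The top crop shows the pad centre at (581,260), the axle middle at (190,152), the tab top at (276,441), the canister centre at about (537,493) and the jar cap at (567,107). In the scene crop the pad centre is at (129,175), the axle at (504,220), the tab top at (350,104) and the jar cap at (183,463).

```bash
cat > h.py <<'E'
from station import readout, imaging
import numpy as np, cv2
def ray(n,p):
    c=imaging.camera_params(n); T=np.array(c['pose'])
    x,y=cv2.undistortPoints(np.array([[p]],float),np.array(c['mtx']),np.array(c['distortion']))[0,0]
    d=T[:3,:3]@[x,-y,-1]; return T[:3,3],d/np.linalg.norm(d)
def tri(rs):
    A=sum(np.eye(3)-np.outer(d,d) for o,d in rs); b=sum((np.eye(3)-np.outer(d,d))@o for o,d in rs)
    p=np.linalg.solve(A,b); return p,[np.linalg.norm(np.cross(p-o,d)) for o,d in rs]
def atz(n,p,z):
    o,d=ray(n,p); return o+d*(z-o[2])/d[2]
T=lambda u,v:(255+u/4.5-.4,215+v/4.5-.4)
S=lambda u,v:(170+u/5.5-.4,150+v/5.5-.4)
E
python3 - <<'E'
from h import *
np.set_printoptions(precision=4,suppress=True)
for n,t,s,z in(('pad',(581,260),(129,175),.185),('axle',(190,152),(504,220),.126),('tab',(276,441),(350,104),.082),('jar',(567,107),(183,463),.06)):
    print(n,*tri([ray('top',T(*t)),ray('scene',S(*s))]),atz('top',T(*t),z),atz('scene',S(*s),z))
print('can',atz('top',T(545,483),.045),'mouth',atz('top',(231,295),.06),'mug',atz('top',(447,302),.09),'handle',atz('top',T(720,445),.05))
print('tab ends',atz('top',T(232,426),.082),atz('top',T(319,456),.082))
p=imaging.camera_params('wrist'); print(p['tool_from_camera'])
E
```

```text
pad [ 0.5103 -0.1635  0.1766] [np.float64(9.790418802712295e-05), np.float64(9.790418802712446e-05)] [ 0.5099 -0.1618  0.185 ] [ 0.5166 -0.1639  0.185 ]
axle [ 0.5618 -0.0004  0.1168] [np.float64(0.00047039226068902823), np.float64(0.00047039226068897164)] [0.561  0.0002 0.126 ] [ 0.5676 -0.0029  0.126 ]
tab [ 0.4332 -0.0395  0.0739] [np.float64(0.0005796035400194735), np.float64(0.0005796035400195295)] [ 0.4332 -0.0396  0.082 ] [ 0.4396 -0.0404  0.082 ]
jar [ 0.5909 -0.184   0.0496] [np.float64(0.00016678014908025007), np.float64(0.0001667801490803122)] [ 0.5896 -0.1821  0.06  ] [ 0.5968 -0.1839  0.06  ]
can [ 0.4134 -0.1682  0.045 ] mouth [0.4689 0.1383 0.06  ] mug [ 0.4554 -0.307   0.09  ] handle [ 0.4313 -0.2499  0.05  ]
tab ends [ 0.4399 -0.0195  0.082 ] [ 0.4266 -0.0591  0.082 ]
[[ 0.0006  0.9616  0.2746  0.0764]
 [ 1.     -0.0005 -0.0003  0.    ]
 [-0.0002  0.2746 -0.9616 -0.1648]
 [ 0.      0.      0.      1.    ]]
```

Request:
{"fn": "arm_command", "kwargs": {
  "motion": [-3.7, -4.9, 0, 0, 0, 0, -7.4, -9.8, 0, 0, 0, 0, -11.1, -14.7, 0, 0, 0, 0, -14.8, -19.6, 0, 0, 0, 0, -18.5, -24.5, 0, 0, 0, 0],
  "hand": 255,
  "grip_force": 20
}}

```text
time: 0.72
ee_pos: [0.2914, 0.2726, 0.2183]
ee_rot: [-180.0, 0.0, 160.9]
force: [1.0, -0.3, 0.4]
grip_width: 0.0475
finger_force: 0.0
```

Request:
{"fn": "arm_command", "kwargs": {
  "motion": [-3.7, -4.9, 0, 0, 0, 0, -7.4, -9.8, 0, 0, 0, 0, -11.1, -14.7, 0, 0, 0, 0, -14.8, -19.6, 0, 0, 0, 0, -18.5, -24.5, 0, 0, 0, 0]
}}

```text
time: 1.35
ee_pos: [0.3857, -0.0197, 0.2186]
ee_rot: [180.0, 0.0, 160.8]
force: [1.1, 0.2, -0.1]
grip_width: 0.0014
finger_force: 0.0
```

Request:
{"fn": "arm_command", "kwargs": {
  "motion": [0, 0, 0, 0, 0, 0, 0, 0, 0, 0, 0, 0]
}}

```text
time: 1.6
ee_pos: [0.3852, -0.0175, 0.2183]
ee_rot: [180.0, -0.1, 160.7]
force: [-0.1, -0.6, 0.2]
grip_width: 0.0002
finger_force: 0.0
```

```bash
python3 - <<'E'
from h import *
s=readout.sense(); print(s['time'],s['ee_pos'],s['ee_rot'],s['force'],s['grip_width'])
cv2.imwrite('pics/w1.png',imaging.camera('wrist'))
p=imaging.camera_params('wrist'); print(p['mtx'],p['distortion'])
E
```

```text
1.6 [ 0.38520219 -0.01754243  0.21825578] [ 1.79981587e+02 -6.88729149e-02  1.60732728e+02] [-0.12195949 -0.61510092  0.24464466] 0.00023932063663812848
[[348.91480754   0.         276.72150343]
 [  0.         348.91480754 202.97279492]
 [  0.           0.           1.        ]] [0.02140107 0.         0.         0.         0.        ]
```

View pics/w1.png

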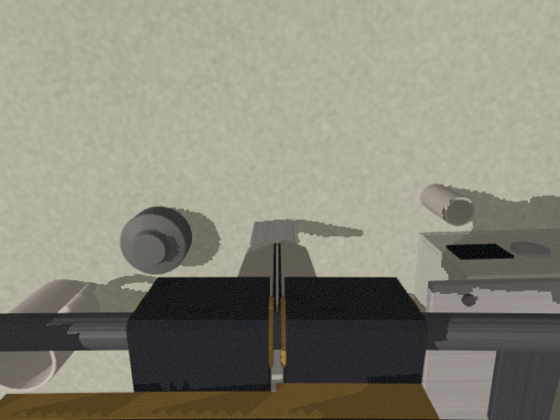

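The wrist view shows the tab's outer face at (253–297, row 221), its bottom edge, directly ahead of the fingers. The canister is at left (155,240), clear of the push line.

```bash
cat >> h.py <<'E'
from scipy.spatial.transform import Rotation as Ro
def wz(p,z,s):
    c=imaging.camera_params('wrist'); W=np.eye(4); W[:3,:3]=Ro.from_euler('xyz',s['ee_rot'],degrees=True).as_matrix(); W[:3,3]=s['ee_pos']
    M=W@np.array(c['tool_from_camera'])
    x,y=cv2.undistortPoints(np.array([[p]],float),np.array(c['mtx']),np.array(c['distortion']))[0,0]
    d=M[:3,:3]@[x,-y,-1]; return M[:3,3]+d*(z-M[2,3])/d[2]
E
python3 - <<'E'
from h import *
s=readout.sense()
for p in((254,222),(295,220)): print(wz(p,.01,s))
print('can',wz((149,247),.045,s))
R=Ro.from_euler('xyz',s['ee_rot'],degrees=True).as_matrix()
print('pad in tool', R.T@(np.array([.5115,-.163,.185])-s['ee_pos']))
for p in((254,222),(295,220)): print(R.T@(wz(p,.01,s)-s['ee_pos']))
E
```

```text
[ 0.42628569 -0.05802386  0.01      ]
[ 0.43920268 -0.01352267  0.01      ]
can [ 0.40562051 -0.16454211  0.045     ]
pad in tool [-0.16727375 -0.09664569  0.03315672]
[-0.05248723 -0.0254959   0.20828019]
[-0.05008813  0.0207799   0.20829705]
```

Request:
{"fn": "arm_command", "kwargs": {
  "motion": [0, -0.2, 4, 0, 0, 0, 0, -0.2, 8, 0, 0, 0, 0, -0.2, 12, 0, 0, 0, 0, -0.2, 15.6, 0, 0, 0, 0, -0.2, 15.6, 0, 0, 0]
}}

```text
time: 2.28
ee_pos: [0.3821, -0.0174, 0.0601]
ee_rot: [-180.0, -0.3, 161.0]
force: [-0.4, 0.2, -0.1]
grip_width: 0.0006
finger_force: 0.0
```

Request:
{"fn": "arm_command", "kwargs": {
  "motion": [-1, 0, 0, 0, 0, 0, -2, 0, 0, 0, 0, 0, -3, 0, 0, 0, 0, 0, -4, 0, 0, 0, 0, -5, 0, 0, 0, 0, 0, 0]
}}

```text
time: 2.9
ee_pos: [0.3864, -0.0203, 0.0627]
ee_rot: [-180.0, -0.1, 160.5]
force: [-0.3, 0.9, 1.0]
grip_width: 0.0001
finger_force: 0.0
```

I mis-typed rows 4 and 5 of that last move, so the tool twisted briefly and then went back to where the call began. Nothing was touched. I'm redoing the push.

Request:
{"fn": "arm_command", "kwargs": {
  "motion": [-1, 0, 0, 0, 0, 0, -2, 0, 0, 0, 0, 0, -3, 0, 0, 0, 0, 0, -4, 0, 0, 0, 0, 0, -5, 0, 0, 0, 0, 0]
}}

```text
time: 3.52
ee_pos: [0.4328, -0.0362, 0.0626]
ee_rot: [180.0, -0.0, 160.8]
force: [-1.7, 2.4, 1.1]
grip_width: 0.0005
finger_force: 1.1
```

Request:
{"fn": "arm_command", "kwargs": {
  "motion": [-0.8, 0, 0, 0, 0, 0, -1.6, 0, 0, 0, 0, 0, -2.4, 0, 0, 0, 0, 0]
}}

```text
time: 3.9
ee_pos: [0.455, -0.0438, 0.0624]
ee_rot: [180.0, -0.0, 160.8]
force: [-0.9, 1.9, -0.3]
grip_width: 0.0004
finger_force: 1.1
```

Request:
{"fn": "arm_command", "kwargs": {
  "motion": [-0.5, 0, 0, 0, 0, 0, -1, 0, 0, 0, 0, 0, -1, 0, 0, 0, 0, 0]
}}

```text
time: 4.28
ee_pos: [0.4645, -0.0474, 0.0626]
ee_rot: [-180.0, 0.0, 160.8]
force: [-1.4, 0.9, -0.6]
grip_width: 0.0005
finger_force: 0.4
```

Request:
{"fn": "arm_command", "kwargs": {
  "motion": [-0.4, 0, 0, 0, 0, 0, -0.4, 0, 0, 0, 0, 0]
}}

```text
time: 4.53
ee_pos: [0.4647, -0.0475, 0.0623]
ee_rot: [-180.0, -0.4, 160.8]
force: [-19.9, 6.7, 15.8]
grip_width: 0.0003
finger_force: 10.4
```

The force jumped to about 20 N with no further travel, so the stop is at its end. I'll back off, rise and check.

Request:
{"fn": "arm_command", "kwargs": {
  "motion": [1.5, 0, 0, 0, 0, 0, 5, 0, 0, 0, 0, 0, 5, 0, -6, 0, 0, 0, 5, 0, -12, 0, 0, 0, 5, 0, -17, 0, 0, 0]
}}

```text
time: 5.15
ee_pos: [0.4213, -0.0324, 0.2356]
ee_rot: [-180.0, 0.2, 160.8]
force: [-0.2, -0.1, 0.0]
grip_width: 0.0003
finger_force: 0.0
```

```bash
python3 - <<'E'
from h import *
s=readout.sense(); print(s['time'],s['ee_pos'],s['force'])
a=cv2.resize(imaging.camera('top')[215:345,255:425],None,fx=4.5,fy=4.5,interpolation=cv2.INTER_CUBIC)
b=cv2.resize(imaging.camera('scene')[150:250,170:310],None,fx=3,fy=3,interpolation=cv2.INTER_CUBIC)
cv2.imwrite('pics/t2.png',cv2.vconcat([cv2.resize(a,(400,306)),cv2.resize(b,(400,286))]))
R=Ro.from_euler('xyz',s['ee_rot'],degrees=True).as_matrix()
print('pad in tool', R.T@(np.array([.5115,-.163,.185])-s['ee_pos']))
E
```

```text
5.15 [ 0.42125776 -0.03240329  0.23560829] [-0.16035479 -0.0584161   0.00563639]
pad in tool [-0.12798736 -0.09365898  0.0510646 ]
```

View pics/t2.png

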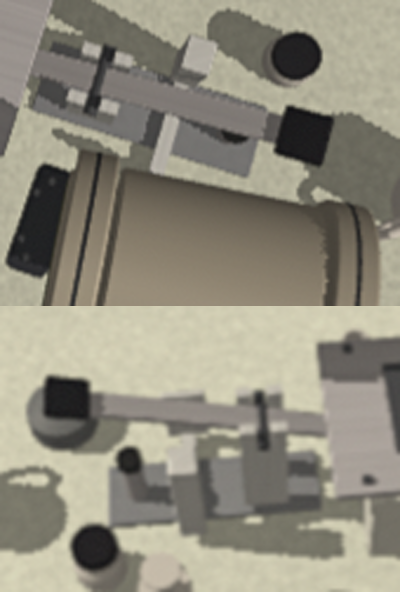

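The stop column now stands clear on the far side of the lever, and the flap is shut. I'm moving over the pad.

Request:
{"fn": "arm_command", "kwargs": {
  "motion": [-4.3, -3.3, 0, 0, 0, 0, -8.6, -6.5, 0, 0, 0, 0, -12.9, -9.7, 0, 0, 0, 0, -12.9, -9.7, 2, 0, 0, 0, -12.9, -9.7, 3, 0, 0, 0]
}}

```text
time: 5.88
ee_pos: [0.5097, -0.1657, 0.2003]
ee_rot: [180.0, -0.2, 160.8]
force: [0.4, 0.1, -0.2]
grip_width: 0.0006
finger_force: 0.0
```

Request:
{"fn": "arm_command", "kwargs": {
  "motion": [0, 0, 0.8, 0, 0, 0, 0, 0, 1.6, 0, 0, 0, 0, 0, 2.4, 0, 0, 0, 0, 0, 3.2, 0, 0, 0, 0, 0, 4, 0, 0, 0]
}}

```text
time: 6.5
ee_pos: [0.5116, -0.167, 0.1645]
ee_rot: [-179.9, 0.2, 160.8]
force: [-2.8, -4.0, 7.8]
grip_width: 0.0005
finger_force: 3.4
```

Request:
{"fn": "arm_command", "kwargs": {
  "motion": [0, -0.2, 0.8, 0, 0, 0, 0, -0.4, 1.6, 0, 0, 0, 0, -0.6, 2.4, 0, 0, 0, 0, -0.8, 3.2, 0, 0, 0, 0, -0.8, 4, 0, 0, 0]
}}

```text
time: 7.12
ee_pos: [0.5098, -0.1732, 0.1246]
ee_rot: [180.0, 0.2, 160.9]
force: [-0.3, 1.4, 8.5]
grip_width: 0.0004
finger_force: 4.3
```

Request:
{"fn": "arm_command", "kwargs": {
  "motion": [0, 0, 0.7, 0, 0, 0, 0, 0, 1.4, 0, 0, 0, 0, 0, 2.1, 0, 0, 0, 0, 0, 2.8, 0, 0, 0, 0, 0, 3.4, 0, 0, 0]
}}

```text
time: 7.75
ee_pos: [0.5102, -0.1729, 0.0908]
ee_rot: [179.9, 0.3, 160.9]
force: [1.3, 4.0, 10.0]
grip_width: 0.0004
finger_force: 4.3
```

Request:
{"fn": "arm_command", "kwargs": {
  "motion": [0, 0, 0.4, 0, 0, 0, 0, 0, 0.4, 0, 0, 0]
}}

```text
time: 8.0
ee_pos: [0.51, -0.1731, 0.0865]
ee_rot: [180.0, 0.2, 160.9]
force: [0.7, 2.5, 6.2]
grip_width: 0.0005
finger_force: 2.8
```

Request:
{"fn": "arm_command", "kwargs": {
  "motion": [0, 0, 0.3, 0, 0, 0, 0, 0, 0.6, 0, 0, 0, 0, 0, 0.6, 0, 0, 0]
}}

```text
time: 8.38
ee_pos: [0.5106, -0.1731, 0.0822]
ee_rot: [179.9, 0.3, 160.9]
force: [-2.9, 6.1, 18.4]
grip_width: 0.0004
finger_force: 8.2
```

Request:
{"fn": "arm_command", "kwargs": {
  "motion": [0, 0, 0.1, 0, 0, 0, 0, 0, 0.1, 0, 0, 0, 0, 0, 0.1, 0, 0, 0, 0, 0, 0.1, 0, 0, 0]
}}

```text
time: 8.88
ee_pos: [0.5107, -0.1731, 0.0819]
ee_rot: [179.9, 0.3, 160.9]
force: [-5.1, 6.8, 23.6]
grip_width: 0.0006
finger_force: 11.0
```

```bash
python3 - <<'E'
from h import *
s=readout.sense(); print(s['time'],s['ee_pos'],s['force'],s['finger_force'])
b=cv2.resize(imaging.camera('scene')[110:270,120:370],None,fx=3,fy=3,interpolation=cv2.INTER_CUBIC)
cv2.imwrite('pics/s3.png',b)
E
```

```text
8.875 [ 0.51066009 -0.17311169  0.08192242] [-5.10755328  6.77213464 23.60404059] 10.954534783959389
```

View pics/s3.png

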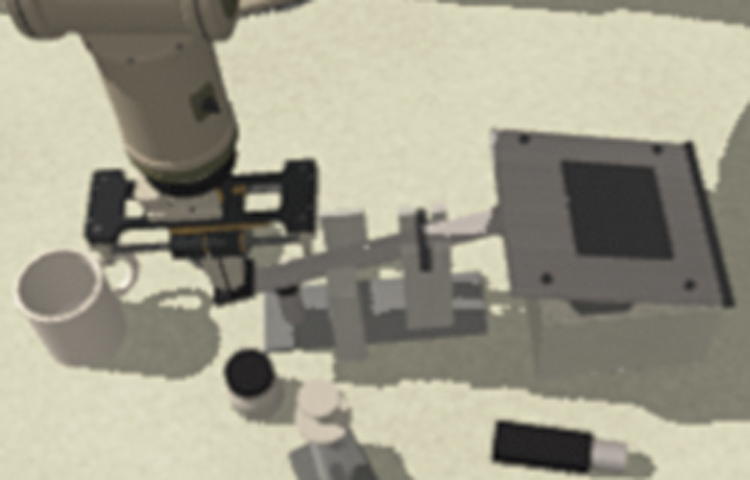

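The lever lies on its bumper under the fingers at (235,290). The flap is raised at (610,210), the axle sits in its cradle at (425,240), and the bystanders are in place.

```bash
python3 -c "
from station import job_done; print(job_done())"
```

```text
the job is handed in; nothing more can be done
None
```

I pushed the safety stop to its end and pressed the lever onto its bumper, which raised the flap. I handed the job in at about 9 s of robot time with the fingers still pressing the lever at about 24 N; the hand-in gave no verdict.

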